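Work the key until the slide case locks

ROBOT

A 7-joint arm with a two-finger parallel gripper is mounted at the origin on the work surface. World frame = base frame: x ahead of the robot, y to its left, z up, the work surface at z = 0. Lengths are in m, angles in rad, forces in N, time in s.
With the tool pointing down it reaches from about 0.425 to 0.875 m from the base axis. Payload 4.7 kg.
Tool frame: the origin (TCP) lies between the finger pads; the fingertips stand 14 mm ahead of it and the grasp point (between the pads) lies 5 mm behind it; z points along the fingers, y is the line along which they close (so a half turn about z gives the same grasp; the last joint's range is limited). The gripper opens to 87 mm and grips with 3 to 60 N. Pads are 19 mm wide; open, the fingers measure 117 mm over their backs; the gripper's body (75 mm by 190 mm) begins 51 mm behind the grasp point.
Start: joints at [1.285, 0.321, -0.07, 1.45, 0.023, 1.371, -0.057], TCP at [0.192, -0.621, 0.237] pointing down, gripper open.
Joint ranges: [-2.86, 2.86], [-0.3, 2.09], [-1.38, 1.24], [0.06, 2.45], [-1.56, 4.7], [0.09, 2.05], [-2.69, 2.69]. Speed limits (rad/s): [2.57, 2.57, 3.14, 3.14, 3.14, 3.14, 3.14].

INTERFACE

Orientations are given as a rotation vector (axis times angle).
In Python, from bench import ctrl gives the robot as it stands.
- The arm moves only by the tool step_arm, never from a script. Its argument "commands" is a list of rows, each an object with "travel": the shift along the tool's x, y, z in m, a list of three; "turn": the turn, a rotation vector about the tool's x, y, z in degrees, a list of three. A call has 1 to 5 rows; each row is the pose to reach, as a shift and turn from the pose commanded when the call began, along the tool's axes at that moment; what a row does not reach only later rows make up. A row lasts 1/10 s, in which the tool goes at most 50 mm and 8.59 degrees, less where a joint would pass 70% of its speed; a pose out of reach is approached as far as the arm can. A call with a gripper value outside its range is refused whole. "gripper" is the opening, from 0 (shut) to 1 (fully open), set as the call begins (left out, the last holds). The fingers move at their own pace and stop on an object; "force" is the grip in N (left out, the last holds). Time passes only in rows, so rows that repeat a pose let the fingers close. It gives the time, the measured TCP pose, the force, the opening and the grip force at its end, in the units of the state.
- ctrl.get_state(): the state, without advancing time (a new reading comes with each control period).
- ctrl.get_image(name): name is "scene" or "side" or "wrist"; returns the picture (384x512x3 uint8, red, green, blue); there is no depth.
- ctrl.camera_model(name): a dict with "fx", "fy", "cx", "cy" (pixels), "k1" (the pictures are not rectified: a ray, as slopes to the right and down, at radius r is drawn at 1 + k1 r^2 times it, then the intrinsics apply), "R" (3x3) and "t" (3): a world point X has camera coordinates R X + t; the wrist camera has in their place "T_tool_cam" (4x4, takes a point from camera to tool coordinates, whose origin is the TCP and whose axes are the flange's). Camera axes: x right, y down, z forward; pixel columns grow to the right and rows downward; lengths in m; the calibration is good to about 2 mm. A picture is of the moment at which its call begins: read the wrist's pose just before it. camera_model takes no time and is no camera call.
- ctrl.close_job(): hands the job in; it is judged then, once.
The state is a dict: "time": time; "joint_positions": joint angles; "qd": joint speeds; "joint_torque": joint torques, N m; "position": TCP position; "tool_rot": TCP orientation; "ft_force": force on the tool from outside, world axes, zero at the start; "torque": the same for the moment, N m; "grip_width": opening from 0.0 (shut) to 1.0 (fully open); "grip_force": force on a finger pad.
Only numpy, scipy, OpenCV 4.12 (cv2) and the standard library are available. Lean on these libraries where they do the work, as an engineer would, in place of code of your own. Each camera call takes 0.05 s, during which the arm holds its last target. There are 200 camera calls.

TASK

Two cream steel cases with a key in the lid stand on the microscope bench. Lock the long one, the slide case: its lock is worn, so turn its key one way and then, if nothing happens, the other way until the brass pin beside the key springs up, then let go of the key. Leave the key of the small square case as it is.

Things in the scene. Friction and masses are not known exactly. Their poses are not given: they have to be found in the camera images.
- case_key_bow (a point): Centre of the upright round steel bow of the slide case's key, 101 mm above the bench. Bow: disc 38 mm across, 10 mm thick, lower edge 22 mm above the lid; below it a narrow stem on a dark disc (64 mm across, 6 mm high). z up = turning axis; y through the bow's thickness (fingers close along y); x in its plane, to the pin's side. Axes turn with the key.
- slide_case: Long closed cream steel case, fixed: 220 mm (its x, up to 30 degrees off the robot's x) by 130 by 60 mm high; origin under its centre, lock in the middle of the lid. The small case, 120 x 120 x 60 mm with a like key, stands on the other side of the robot's centre line, keys at least 240 mm apart. Glassware and a tray stand farther out.
- case_key (a joint): Key angle (rad), counter-clockwise from above positive, 0 = bow along the case; starts within 0.1 of 0, stops at +-0.8. Turns freely (0.04 N m), stays where left. The lock engages at a hidden angle 0.25 to 0.62 from 0, on one side or the other, at times both. Once engaged the key drags stiffly (0.4 N m) and stays engaged however it is turned.
- case_pin (a joint): Rise of the slide case's brass spring pin (m): 0 = down, its top 1.5 mm above the dark disc; 0.012 = sprung up, locked. 10 mm thick, it stands in the dark disc 24 mm from the turning axis, beside the bow on its +x side, and turns with the key. It springs up by itself and stays up.
- small_key (a joint): Angle (rad) of the key in the small square case; starts at 0; not to be turned.
There are look-alikes about, which are no part of the job. What is shaped like the part that bears small_key but turquoise is not meant.

How it is judged:
By the outcome, as a careful person would: the job done as asked, in the order asked, and still so for the second after the job is handed in, with the robot touching nothing.
It also fails if it takes over 45 s, if anything falls off the work surface, if the arm or the gripper's body presses on something with over 40 N, if the wrist force passes 120 N, or if a joint passes its speed limit or range.

## Working session

There is one attempt and no reset: what is moved stays moved. The work goes in short steps, Python scripts to look and compute and a tool call to move; the robot and the scene stay as the last step left them, time stands still between calls to the robot, and variables do not carry over. Pictures are saved under pics/ and viewed, at most 10 in all, crops included, and the job is handed in when it is done.

Besides the shell and the picture viewer there is one more tool, called after "Request:" in YAML: its name, and indented under it one key for each argument. step_arm: Moves the arm, as the interface text tells. Its arguments: {"type":"object","properties":{"commands":{"type":"array"},"gripper":{"type":"number"},"force":{"type":"number"}},"required":["commands"]}

```bash
mkdir -p pics; cat > h.py <<'E'
import numpy as np, cv2
from scipy.spatial.transform import Rotation as Ro
from bench import ctrl
def shot(n,f=None):
    s=ctrl.get_state(); im=ctrl.get_image(n)
    if f: cv2.imwrite('pics/'+f,im[:,:,::-1])
    return s,im
def pose(n,s):
    m=ctrl.camera_model(n)
    if n=='wrist':
        T=np.eye(4);T[:3,:3]=Ro.from_rotvec(s['tool_rot']).as_matrix();T[:3,3]=s['position']
        T=T@np.array(m['T_tool_cam']); return m,T[:3,:3],T[:3,3]
    R=np.array(m['R']);return m,R.T,-R.T@np.array(m['t'])
def plane(n,s,uv,z):
    m,R,c=pose(n,s); K=np.array([[m['fx'],0,m['cx']],[0,m['fy'],m['cy']],[0,0,1.]])
    p=cv2.undistortPoints(np.array(uv,float).reshape(-1,1,2),K,np.array([m['k1'],0,0,0,0.])).reshape(-1,2)
    d=np.c_[p,np.ones(len(p))]@R.T
    return c+d*((z-c[2])/d[:,2:])
def proj(n,s,X):
    m,R,c=pose(n,s);q=(np.atleast_2d(X)-c)@R;p=q[:,:2]/q[:,2:]
    p=p*(1+m['k1']*(p**2).sum(1,keepdims=True));return p*[m['fx'],m['fy']]+[m['cx'],m['cy']]
E
python3 - <<'E'
from h import *
s,a=shot('scene');_,b=shot('side')
cv2.imwrite('pics/a.png',a[:,:,::-1]);cv2.imwrite('pics/b.png',b[:,:,::-1])
print(s['position'],s['tool_rot'],s['time'],ctrl.camera_model('wrist'))
for n in('scene','side'):print(pose(n,s)[2])
E
```

```text
[ 0.19174491 -0.62052322  0.23546287] [-3.10449759e+00 -4.68957843e-01  6.05146172e-04] 0.0 {'fx': 274.6107268718152, 'fy': 274.6107268718152, 'cx': 261.33702401310205, 'cy': 196.31579545390537, 'k1': -0.016818914168694032, 'T_tool_cam': array([[ 1.51745201e-05, -9.53354145e-01, -3.01854061e-01,
         8.41047407e-02],
       [ 9.99999988e-01,  6.08143329e-05, -1.41800565e-04,
        -8.77062427e-04],
       [ 1.53543210e-04, -3.01854055e-01,  9.53354135e-01,
        -1.49847634e-01],
       [ 0.00000000e+00,  0.00000000e+00,  0.00000000e+00,
         1.00000000e+00]])}
[ 1.17581223 -0.00298556  0.53890556]
[0.29385497 0.69113173 0.85251501]
```

View pics/a.png

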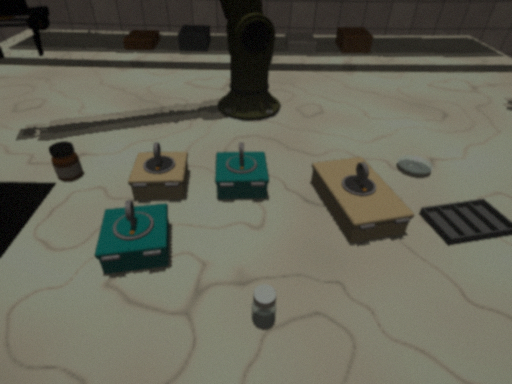

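View pics/b.png

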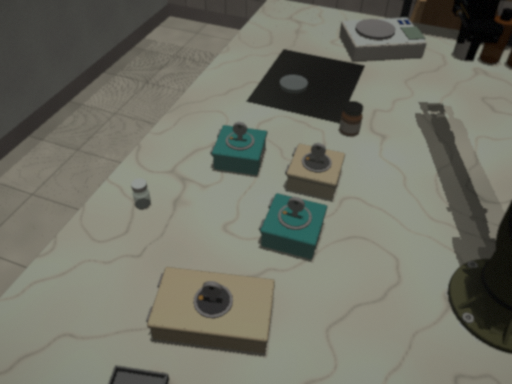

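The scene picture shows these candidates:
- long cream case: scene (360,185), side (213,300)
- small cream case: scene (160,165), side (317,165)
- two turquoise look-alikes: scene (241,165) and (132,225)

I choose the long cream one, on the robot's left (+y).

```bash
python3 - <<'E'
from h import *
s=ctrl.get_state()
b=cv2.imread('pics/b.png');hsv=cv2.cvtColor(b,cv2.COLOR_BGR2HSV)
print(hsv[320,180],hsv[285,250],hsv[340,200],hsv[250,200],hsv[300,213])
m=cv2.inRange(hsv,(12,70,110),(28,255,255));m[:255]=0;m[355:]=0
m=cv2.morphologyEx(m,cv2.MORPH_OPEN,np.ones((3,3)))
c=max(cv2.findContours(m,0,2)[0],key=cv2.contourArea)
P=plane('side',s,c[:,0],0.06)[:,:2]
r=cv2.minAreaRect((P*1000).astype(np.float32));print(r,cv2.boundingRect(c))
# bow: rays
print(plane('side',s,[[213,300]],.066),plane('scene',s,[[360,184]],.066),plane('scene',s,[[362,171]],.101),plane('side',s,[[211,291]],.101))
cv2.imwrite('pics/c.png',cv2.resize(b[260:360,140:290],None,fx=5,fy=5,interpolation=3))
E
```

```text
[ 23  63 142] [ 21  62 143] [21 69 52] [ 26  28 144] [30  7 35]Traceback (most recent call last):
  File "<stdin>", line 7, in <module>
ValueError: max() iterable argument is empty
```

```bash
python3 - <<'E'
from h import *
s=ctrl.get_state()
b=cv2.imread('pics/b.png');hsv=cv2.cvtColor(b,cv2.COLOR_BGR2HSV)
m=cv2.inRange(hsv,(12,48,100),(28,110,255));m[:255]=0;m[355:]=0
m=cv2.morphologyEx(m,cv2.MORPH_OPEN,np.ones((3,3)))
c=max(cv2.findContours(m,0,2)[0],key=cv2.contourArea)
P=plane('side',s,c[:,0],0.06)[:,:2]
r=cv2.minAreaRect((P*1000).astype(np.float32));print(r,cv2.boundingRect(c))
print(plane('side',s,[[213,300]],.066),plane('scene',s,[[360,184]],.066),plane('scene',s,[[362,171]],.101),plane('side',s,[[211,291]],.101))
cv2.imwrite('pics/c.png',cv2.resize(b[260:360,140:290],None,fx=5,fy=5,interpolation=3))
E
```

```text
((540.3773803710938, 251.6680450439453), (224.8160400390625, 134.38436889648438), 13.982812881469727) (147, 267, 127, 74)
[[0.53984256 0.25278631 0.066     ]] [[0.54752523 0.25028419 0.066     ]] [[0.54687754 0.24749526 0.101     ]] [[0.54048283 0.25616007 0.101     ]]
```

View pics/c.png

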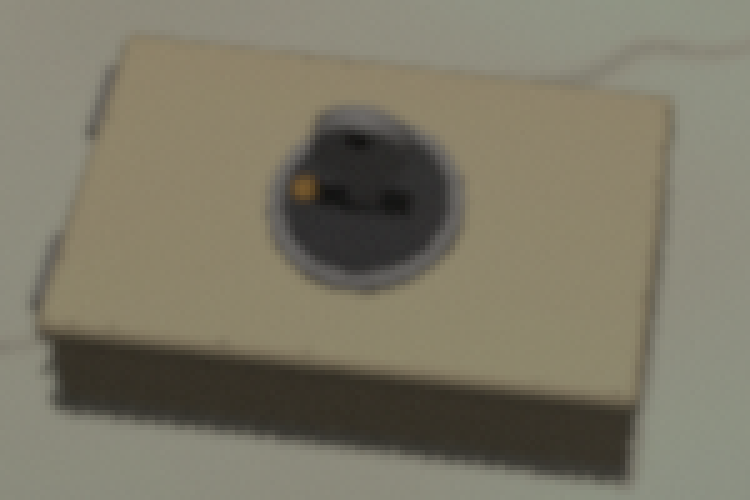

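The crop shows the slide case with its brass pin down, left of the bow. Its measured lid of 225x134 mm fits the 220x130 given. The centre is at (0.541, 0.252), with the case's x at +14 degrees. I set out around the base.

Request:
step_arm:
  commands:
    - {"travel": [0.041,-0.018,0],"turn": [0,0,0]}
    - {"travel": [0.082,-0.036,0],"turn": [0,0,0]}
    - {"travel": [0.123,-0.054,0],"turn": [0,0,0]}
    - {"travel": [0.164,-0.072,0],"turn": [0,0,0]}
    - {"travel": [0.205,-0.09,0],"turn": [0,0,0]}
  gripper: 1

```text
time: 0.6
position: [0.3622, -0.473, 0.2362]
tool_rot: [-3.106, -0.469, 0.001]
ft_force: [0.3, -0.3, -0.6]
grip_width: 1.0
grip_force: 0.0
```

Request:
step_arm:
  commands:
    - {"travel": [0.038,-0.029,0],"turn": [0,0,0]}
    - {"travel": [0.076,-0.057,0],"turn": [0,0,0]}
    - {"travel": [0.114,-0.086,0],"turn": [0,0,0]}
    - {"travel": [0.152,-0.114,0],"turn": [0,0,0]}
    - {"travel": [0.19,-0.143,0],"turn": [0,0,0]}

```text
time: 1.1
position: [0.5011, -0.2801, 0.2363]
tool_rot: [3.106, 0.469, -0.001]
ft_force: [0.3, 0.2, -0.1]
grip_width: 1.002
grip_force: 0.0
```

```bash
python3 -c "
from h import *
s=ctrl.get_state();print(np.round(s['joint_positions'],2))"
```

```text
[ 0.78  0.18 -0.36  1.64  0.07  1.34 -0.86]
```

Request:
step_arm:
  commands:
    - {"travel": [0.016,-0.043,0],"turn": [0,0,0.6]}
    - {"travel": [0.032,-0.086,0],"turn": [0,0,1.2]}
    - {"travel": [0.048,-0.129,0],"turn": [0,0,1.8]}
    - {"travel": [0.064,-0.172,0],"turn": [0,0,2.4]}
    - {"travel": [0.08,-0.215,0],"turn": [0,0,3]}

```text
time: 1.6
position: [0.513, -0.0509, 0.2362]
tool_rot: [3.117, 0.387, -0.001]
ft_force: [0.6, -0.1, 0.8]
grip_width: 1.003
grip_force: 0.0
```

Request:
step_arm:
  commands:
    - {"travel": [0.018,-0.046,0],"turn": [0,0,0]}
    - {"travel": [0.035,-0.092,0],"turn": [0,0,0]}
    - {"travel": [0.053,-0.138,0],"turn": [0,0,0]}
    - {"travel": [0.071,-0.183,0],"turn": [0,0,0]}
    - {"travel": [0.089,-0.228,0],"turn": [0,0,0]}

```text
time: 2.1
position: [0.5437, 0.1917, 0.2363]
tool_rot: [3.117, 0.387, -0.0]
ft_force: [0.6, -0.7, 0.2]
grip_width: 0.998
grip_force: 0.0
```

```bash
python3 - <<'E'
from h import *
ctrl.get_image('wrist');ctrl.get_image('wrist')
s,a=shot('wrist','w1.png')
R=Ro.from_rotvec(s['tool_rot']).as_matrix()
print(s['position'],R[:,0],s['joint_positions'].__repr__())
print(proj('wrist',s,[[.541,.252,.101],[.541,.252,.066]]))
E
```

```text
[0.54181046 0.19916871 0.23634443] [9.66552638e-01 2.56468188e-01 2.56365490e-04] array([ 0.23553021,  0.23383839, -0.7305238 ,  1.61778382,  0.15337289,
        1.34921379, -1.82645695])
[[215.05260907 179.32975423]
 [219.94873566 172.20389795]]
```

View pics/w1.png

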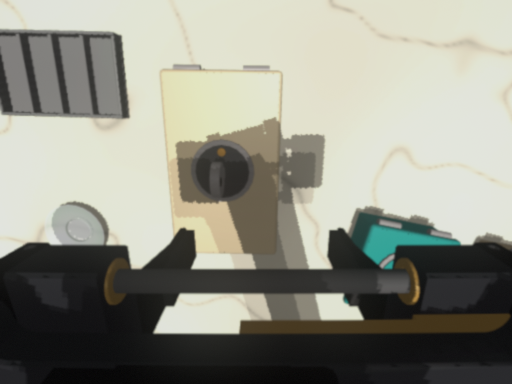

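The wrist view shows the slide case from above. The dark disc is at (222,170), the pin at (221,152) and the bow near (217,177), close to where I predicted. I measure these now.

```bash
python3 - <<'E'
from h import *
s=ctrl.get_state();s=dict(s)
a=cv2.imread('pics/w1.png');h=cv2.cvtColor(a,cv2.COLOR_BGR2HSV)
c=h[140:205,188:258]
pm=cv2.inRange(c,(8,120,60),(25,255,255));pm[30:]=0;pm[:,:15]=0;pm[:,50:]=0
ys,xs=np.nonzero(pm);print(len(xs),xs.mean()+188,ys.mean()+140)
pin=plane('wrist',s,[[xs.mean()+188,ys.mean()+140]],.0675)[0]
dm=cv2.inRange(c,(0,0,0),(255,110,95))  # grey disc
ct=max(cv2.findContours(cv2.morphologyEx(dm,cv2.MORPH_OPEN,np.ones((3,3))),0,2)[0],key=cv2.contourArea)
e=cv2.fitEllipse(cv2.convexHull(ct));print(e)
dc=plane('wrist',s,[[e[0][0]+188,e[0][1]+140]],.066)[0]
print('pin',pin,'disc',dc,np.hypot(*(pin-dc)[:2]),np.degrees(np.arctan2(*(pin-dc)[1::-1])))
print('bow',plane('wrist',s,[[217,177]],.101))
cv2.imwrite('pics/w1c.png',cv2.resize(a[130:215,175:270],None,fx=6,fy=6,interpolation=3))
E
```

```text
48 221.0 151.75
((34.473045349121094, 32.6988410949707), (56.11806106567383, 64.05866241455078), 97.38317108154297)
pin [0.56632647 0.25066877 0.0675    ] disc [0.54212865 0.24389941 0.066     ] 0.025126849735731288 15.62900578368508
bow [[0.54501313 0.24556573 0.101     ]]
```

View pics/w1c.png

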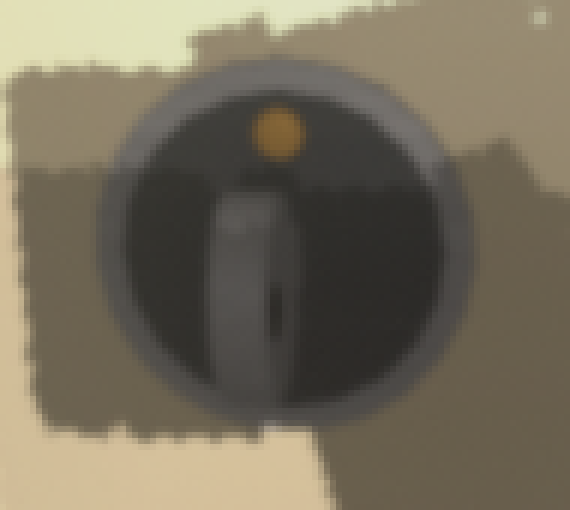

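Request:
step_arm:
  commands:
    - {"travel": [0.012,-0.045,0],"turn": [0,0,0]}
    - {"travel": [0.012,-0.045,0.04],"turn": [0,0,0]}
    - {"travel": [0.012,-0.045,0.04],"turn": [0,0,0]}
    - {"travel": [0.012,-0.045,0.04],"turn": [0,0,0]}

```text
time: 2.65
position: [0.5445, 0.2342, 0.1959]
tool_rot: [3.116, 0.384, -0.004]
ft_force: [0.1, -0.7, 0.0]
grip_width: 0.998
grip_force: 0.0
```

```bash
python3 - <<'E'
from h import *
s,a=shot('wrist','w2.png');s2,b=shot('side','s2.png')
R=Ro.from_rotvec(s['tool_rot']).as_matrix()
print(s['position'],s2['position'],R[:,0],proj('wrist',s,[[.541,.252,.101],[.543,.244,.066]]))
hs=cv2.cvtColor(a[:,:,::-1].copy(),cv2.COLOR_BGR2HSV)
pm=cv2.inRange(hs,(8,120,50),(25,255,255));pm[:,:200]=0;pm[:,320:]=0;pm[220:]=0
n,l,st,ce=cv2.connectedComponentsWithStats(pm);print(st[1:],ce[1:])
for c in ce[1:]: print(plane('wrist',s,[c],.0675))
cv2.imwrite('pics/w2c.png',np.hstack([cv2.resize(a[90:240,190:330,::-1],None,fx=3,fy=3),cv2.resize(b[250:350,150:270,::-1],(340,450))]))
E
```

```text
[0.54453481 0.23423316 0.19587775] [0.54537984 0.23459504 0.1971461 ] [ 0.97012235  0.24260369 -0.0024649 ] [[242.93750005 201.85287874]
 [252.75239581 191.19261011]]
[[242 165   9   9  61]] [[246.29508197 168.80327869]]
[[0.56523671 0.25613447 0.0675    ]]
```

View pics/w2c.png

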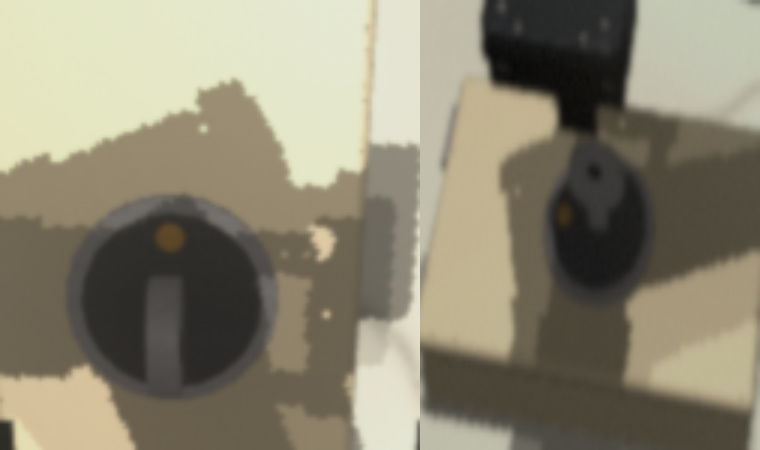

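The bow centre is at about (244.7,201.5), which gives (0.541, 0.251), and the bow is aligned with the tool's x within a degree or two. I descend onto it.

Request:
step_arm:
  commands:
    - {"travel": [0,-0.017,0],"turn": [0,0,0]}
    - {"travel": [0,-0.017,0.035],"turn": [0,0,0]}
    - {"travel": [0,-0.017,0.07],"turn": [0,0,0]}
    - {"travel": [0,-0.017,0.099],"turn": [0,0,0]}
    - {"travel": [0,-0.017,0.099],"turn": [0,0,0]}

```text
time: 3.25
position: [0.539, 0.2506, 0.095]
tool_rot: [3.116, 0.384, -0.008]
ft_force: [-0.8, -0.7, -0.4]
grip_width: 1.001
grip_force: 0.0
```

Request:
step_arm:
  commands:
    - {"travel": [0,0,0],"turn": [0,0,0]}
    - {"travel": [0,0,0],"turn": [0,0,0]}
    - {"travel": [0,0,0],"turn": [0,0,0]}
    - {"travel": [0,0,0],"turn": [0,0,0]}
    - {"travel": [0,0,0],"turn": [0,0,0]}
  gripper: 0.3
  force: 30

```text
time: 3.75
position: [0.5407, 0.2533, 0.0983]
tool_rot: [-3.118, -0.388, -0.002]
ft_force: [-0.4, 0.2, -0.5]
grip_width: 0.63
grip_force: 0.0
```

```bash
python3 - <<'E'
from h import *
s,a=shot('wrist','w3.png')
print(s['position'],Ro.from_rotvec(s['tool_rot']).as_matrix()[:,0],s['grip_width'],s['ft_force'])
hs=cv2.cvtColor(a[:,:,::-1].copy(),cv2.COLOR_BGR2HSV)
pm=cv2.inRange(hs,(8,120,40),(25,255,255))
n,l,st,ce=cv2.connectedComponentsWithStats(pm);print(st[1:],ce[1:])
E
```

```text
[0.5407295  0.25332183 0.0983303 ] [0.96954587 0.24490671 0.00123033] 0.6300147441161806 [-0.39007985  0.18530343 -0.5427301 ]
[[ 261  193   14   14  147]
 [ 351  259   17   47  404]
 [ 156  260   16   45  379]
 [ 182  314  292   20 4289]] [[267.51020408 199.54421769]
 [360.44306931 282.71534653]
 [162.14511873 283.27176781]
 [338.52972721 325.51317323]]
```

View pics/w3.png

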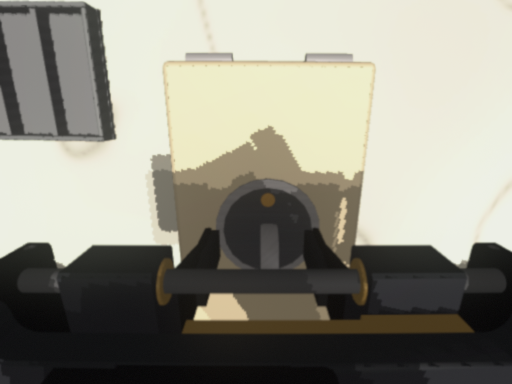

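The bow sits about 4.5 mm to tool +y of the finger midline (bow column 269 against 262). I correct that, then close.

Request:
step_arm:
  commands:
    - {"travel": [0,0.0045,0.001],"turn": [0,0,0]}
    - {"travel": [0,0.0045,0.001],"turn": [0,0,0]}

```text
time: 4.0
position: [0.5417, 0.2477, 0.0962]
tool_rot: [3.117, 0.386, -0.0]
ft_force: [0.4, -0.4, -0.8]
grip_width: 0.403
grip_force: 0.0
```

Request:
step_arm:
  commands:
    - {"travel": [0,0,0],"turn": [0,0,0]}
    - {"travel": [0,0,0],"turn": [0,0,0]}
    - {"travel": [0,0,0],"turn": [0,0,0]}
    - {"travel": [0,0,0],"turn": [0,0,0]}
    - {"travel": [0,0,0],"turn": [0,0,0]}
  gripper: 0
  force: 25

```text
time: 4.5
position: [0.5413, 0.2491, 0.0965]
tool_rot: [-3.117, -0.388, 0.0]
ft_force: [-0.7, 1.3, 0.5]
grip_width: 0.109
grip_force: 25.0
```

Request:
step_arm:
  commands:
    - {"travel": [0,0,0],"turn": [0,0,0]}
    - {"travel": [0,0,0],"turn": [0,0,0]}
    - {"travel": [0,0,0],"turn": [0,0,0]}
    - {"travel": [0,0,0],"turn": [0,0,0]}
    - {"travel": [0,0,0],"turn": [0,0,0]}

```text
time: 5.0
position: [0.5413, 0.2491, 0.0965]
tool_rot: [-3.117, -0.388, 0.0]
ft_force: [0.0, 1.7, 0.1]
grip_width: 0.11
grip_force: 25.0
```

```bash
cat > pin.py <<'E'
from h import *
import sys
s,a=shot('wrist',sys.argv[1])
r=Ro.from_rotvec(s['tool_rot']).as_matrix()[:,0]
print(s['time'],np.round(s['position'],4),'ang',np.degrees(np.arctan2(r[1],r[0])),s['grip_width'],s['grip_force'],np.round(s['ft_force'],1),np.round(s['torque'],2),'j7',s['joint_positions'][6])
hs=cv2.cvtColor(a[:,:,::-1].copy(),cv2.COLOR_BGR2HSV)
pm=cv2.inRange(hs,(8,110,35),(28,255,255));pm[245:]=0
n,l,st,ce=cv2.connectedComponentsWithStats(pm)
for i in range(1,n):
  if st[i,4]>15: print(st[i],ce[i],plane('wrist',s,[ce[i]],.0675)[0])
E
python3 pin.py w4.png
```

```text
5.0 [0.5413 0.2491 0.0965] ang 14.191073796579023 0.1103927623130514 25.002603500615805 [0.  1.7 0.1] [0.36 0.03 0.03] j7 -2.0140322186714363
[255 193  14  14 156] [261.32051282 199.64102564] [0.56536708 0.25614586 0.0675    ]
```

The bow is gripped, at 9.6 mm opening and 25 N. I turn it counter-clockwise first.

Request:
step_arm:
  commands:
    - {"travel": [0,0,0],"turn": [0,0,-4]}
    - {"travel": [0,0,0],"turn": [0,0,-8]}
    - {"travel": [0,0,0],"turn": [0,0,-12]}
    - {"travel": [0,0,0],"turn": [0,0,-16]}
    - {"travel": [0,0,0],"turn": [0,0,-20]}

```text
time: 5.55
position: [0.5414, 0.2489, 0.0965]
tool_rot: [-3.002, -0.927, 0.0]
ft_force: [0.7, 0.8, -1.3]
grip_width: 0.116
grip_force: 25.0
```

```bash
python3 pin.py w5.png
```

```text
5.55 [0.5414 0.2489 0.0965] ang 34.333549315510844 0.1160610232390354 25.005618665454676 [ 0.7  0.8 -1.3] [ 0.33 -0.03 -0.03] j7 -1.6867490184230445
[255 193  14  14 155] [261.3483871  199.67741935] [0.5619331  0.26369211 0.0675    ]
```

Request:
step_arm:
  commands:
    - {"travel": [0,0,0],"turn": [0,0,-4]}
    - {"travel": [0,0,0],"turn": [0,0,-8]}
    - {"travel": [0,0,0],"turn": [0,0,-12]}
    - {"travel": [0,0,0],"turn": [0,0,-15]}
    - {"travel": [0,0,0],"turn": [0,0,-18]}

```text
time: 6.1
position: [0.5415, 0.2488, 0.0965]
tool_rot: [-2.821, -1.381, -0.0]
ft_force: [-0.7, 0.8, -0.7]
grip_width: 0.115
grip_force: 25.0
```

```bash
python3 pin.py w6.png
```

```text
6.1 [0.5415 0.2488 0.0965] ang 52.1765316709532 0.11541584204610397 24.998887684355466 [-0.7  0.8 -0.7] [ 0.29 -0.09 -0.33] j7 -1.3986924745039315
[255 193  15  20 250] [261.868 202.9  ] [0.55574124 0.26698377 0.0675    ]
```

The pin blob grew from 155 to 250 px and a drag of 0.33 N m appeared, so the lock seems engaged. I check it in a crop.

```bash
python3 - <<'E'
import cv2,numpy as np
f=lambda n:cv2.resize(cv2.imread('pics/'+n)[160:280,200:325],None,fx=3,fy=3,interpolation=3)
cv2.imwrite('pics/cmp.png',np.hstack([f('w5.png'),f('w6.png')]))
E
```

```text
(no output)
```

View pics/cmp.png

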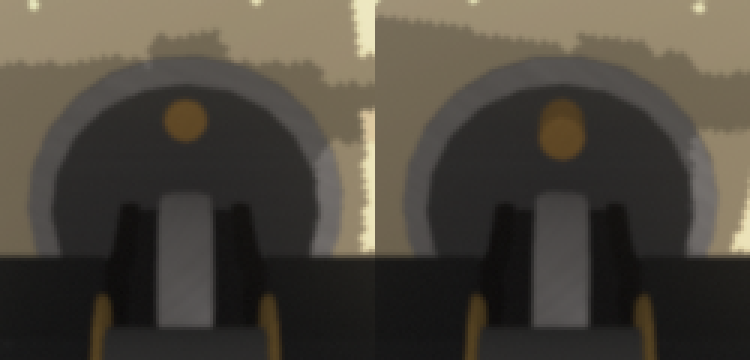

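The right half shows the pin standing up as a cylinder with its side visible (crop (562,125)); on the left it is flat. I release the key and rise straight up.

Request:
step_arm:
  commands:
    - {"travel": [0,0,0],"turn": [0,0,0]}
    - {"travel": [0,0,0],"turn": [0,0,0]}
    - {"travel": [0,0,0],"turn": [0,0,0]}
    - {"travel": [0,0,0],"turn": [0,0,0]}
    - {"travel": [0,0,0],"turn": [0,0,0]}
  gripper: 0.6

```text
time: 6.65
position: [0.5415, 0.2486, 0.0965]
tool_rot: [2.821, 1.381, -0.0]
ft_force: [0.3, -0.8, 0.3]
grip_width: 0.48
grip_force: 0.0
```

Request:
step_arm:
  commands:
    - {"travel": [0,0,-0.02],"turn": [0,0,0]}
    - {"travel": [0,0,-0.05],"turn": [0,0,0]}
    - {"travel": [0,0,-0.09],"turn": [0,0,0]}
    - {"travel": [0,0,-0.12],"turn": [0,0,0]}
    - {"travel": [0,0,-0.12],"turn": [0,0,0]}

```text
time: 7.15
position: [0.5436, 0.2505, 0.2215]
tool_rot: [2.821, 1.381, 0.013]
ft_force: [0.8, -0.0, 0.2]
grip_width: 0.602
grip_force: 0.0
```

Request:
step_arm:
  commands:
    - {"travel": [0,0,0],"turn": [0,0,0]}
    - {"travel": [0,0,0],"turn": [0,0,0]}
    - {"travel": [0,0,0],"turn": [0,0,0]}

```text
time: 7.45
position: [0.5407, 0.2483, 0.2149]
tool_rot: [-2.821, -1.381, 0.004]
ft_force: [-0.2, -0.5, 0.2]
grip_width: 0.6
grip_force: 0.0
```

```bash
python3 pin.py w7.png; python3 -c "
import cv2
cv2.imwrite('pics/w7c.png',cv2.resize(cv2.imread('pics/w7.png')[100:260,170:350],None,fx=3,fy=3))"
```

```text
7.45 [0.5407 0.2483 0.2149] ang 52.175977649549544 0.600085337222746 0.0 [-0.2 -0.5  0.2] [-0.02 -0.06  0.02] j7 -1.3298419765125256
[260 161   9  11  79] [263.74683544 166.08860759] [0.55763315 0.2666135  0.0675    ]
```

View pics/w7c.png

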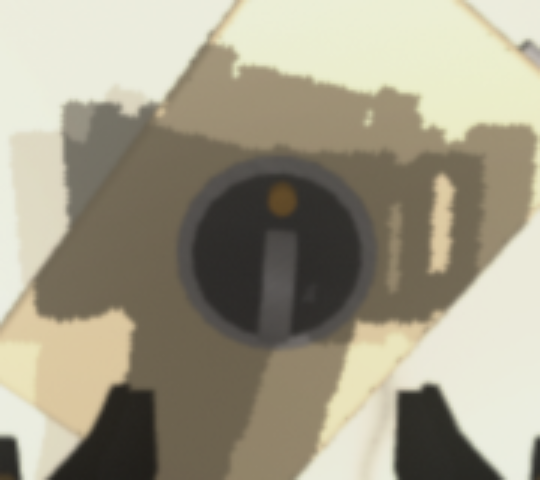

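The key has been let go, the gripper is clear, and the pin still looks raised (taller than wide, near (264,166)). I hand the job in.

```bash
python3 -c "
from bench import ctrl
print(ctrl.close_job())"
```

```text
the job is handed in; nothing more can be done
None
```

The slide case is locked: turning its key counter-clockwise about 38° made the brass pin spring up. I then let go of the key, never touched the small case's key, and handed the job in at about 7.5 s.

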